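Move the bottle row to the divided rack in reverse order, cork pad first

ROBOT

A 7-joint arm with a two-finger parallel gripper is mounted at the origin on a cart in front of the work surface, level with it; the furniture and walls round the work are solid. World frame = base frame: x ahead of the robot, y to its left, z up, the work surface at z = 0. Lengths are in m, angles in rad, forces in N, time in s.
With the tool pointing down it reaches from about 0.425 to 0.925 m from the base axis. Payload 6.8 kg.
Tool frame: the origin (TCP) lies at the very end of the fingers, on their centre line; the grasp point (between the pads) lies r.pinch_z behind it (r.pinch_z is the distance from the TCP to the grasp point, in m); z points along the fingers, y is the line along which they close (so a half turn about z gives the same grasp; the last joint's range is limited). The gripper opens to 85 mm and grips with 20 to 120 N. Pads are 22 mm wide; open, the fingers measure 114 mm over their backs; the gripper's body (76 mm by 85 mm) begins 54 mm behind the grasp point. The pads swing forward as they close: fully open they stand 13 mm farther back than shut.
Start: joints at [1.197, 0.477, 0.022, 1.555, -0.011, 1.109, -0.083], TCP at [0.177, -0.651, 0.231] pointing down, gripper open.
Joint ranges: [-2.96, 2.96], [-0.34, 2.1], [-1.41, 1.46], [0.24, 2.44], [-1.37, 4.51], [0.17, 1.92], [-2.96, 2.96]. Speed limits (rad/s): [2.39, 2.39, 3.14, 3.14, 3.14, 3.14, 3.14].

INTERFACE

Orientations are given as a rotation vector (axis times angle).
In Python, from bench import status, grab_frame, camera_model, r gives the robot as it stands. The module is installed in compiled form; this text tells all that it offers.
- The arm moves only by the shell command python3 -m creep 'ROWS' [FORCE]. ROWS is text: rows parted by semicolons, each of 7 numbers parted by spaces: the turn, a rotation vector about the tool's x, y, z in rad, then the shift along the tool's x, y, z in mm, then the opening, from -1 (shut) to 1 (fully open). In form: rx ry rz tx ty tz fingers; .... A call has 1 to 10 rows; each row is the pose to reach, as a shift and turn from the pose commanded when the call began, along the tool's axes at that moment; what a row does not reach only later rows make up. A row lasts 1/8 s, in which the tool goes at most 62.5 mm and 10.7 degrees, less where a joint would pass 70% of its speed; a pose out of reach is approached as far as the arm can. A call with a gripper value outside its range is refused whole. The fingers move at their own pace and stop on an object; FORCE is the grip in N (left out, the last holds). Time passes only in rows, so rows that repeat a pose let the fingers close. It gives the time, the measured TCP pose, the force, the opening and the grip force at its end, in the units of the state.
- status.get_obs(): the state, without advancing time (a new reading comes with each control period).
- grab_frame(name): name is "scene" or "top" or "wrist"; returns (picture, depth): 480x640x3 uint8, red, green, blue; 480x640 float32, m along the optical axis (not along the pixel's ray), 0 where there is no reading.
- camera_model(name): a dict with "K" (3x3 intrinsics, pixels), "D" ([k1, k2, p1, p2, k3] as OpenCV has them; the pictures are not rectified), "rvec" (rotation vector, rad) and "tvec" (3), from world to camera coordinates, as OpenCV has them. Camera axes: x right, y down, z forward; pixel columns grow to the right and rows downward; lengths in m; the calibration is good to about 2 mm. A picture is of the moment at which its call begins: read the wrist's pose just before it. camera_model takes no time and is no camera call; for the wrist camera it gives the pose at the moment of the call.
- r.hand_in(): hands the job in; it is judged then, once.
The state is a dict: "clock": time; "joints": joint angles; "qvel": joint speeds; "tau": joint torques, N m; "tcp_pos": TCP position; "orientation": TCP orientation; "contact_force": force on the tool from outside, world axes, zero at the start; "moment": the same for the moment, N m; "grip_width": finger opening in m; "gripper_force": force on a finger pad.
Only numpy, scipy, OpenCV 4.12 (cv2) and the standard library are available. Lean on these libraries where they do the work, as an engineer would, in place of code of your own. Each camera call takes 0.05 s, during which the arm holds its last target. There are 200 camera calls.

TASK

Move the four things that stand in a row on the plywood rack over to the empty brown rack with dividers, one to a bay and in reverse order: the one now farthest left (as the robot sees it) goes to the bay farthest right, and so on. The broad bottle drips, so lay the cork pad flat in its bay first and stand the bottle on it. Everything must end standing upright in the middle of its bay, and nothing may be tipped over on the way.

Things in the scene. Friction and masses are not known exactly. Their poses are not given: they have to be found in the camera images.
- slim_bottle: loose slim tall glue bottle with a narrow upright cap, body 24 (x) x 28 (y) mm and 53 mm high, 83 mm high with the cap, 26 g. Origin: centre of its underside; z up; take it across x by the body
- broad_bottle: loose broad tall bottle with a ribbed screw cap, body 30 (x) x 42 (y) mm and 70 mm high, 81 mm high with the cap, 70 g. Origin: centre of its underside; z up; take it across x by the body
- pot: loose short round paint pot with a ribbed lid, 32 mm across, 38 mm high, under 0.1 kg. Origin: centre of its underside; z up
- spool: loose small wooden thread spool standing on end, 25 mm across, 29 mm high, 18 g. Origin: centre of its underside; z up
- cork_pad: loose flat square cork pad, 50 x 50 x 8 mm, 25 g, lying on the table. Origin: centre of its underside; x and y along its sides
- seat_slim_bottle: fixed dark wooden disc, 62 mm across, 5 mm thick, on which the slim bottle stands at the start; it marks the slim bottle's old place. Four such discs, 72 mm apart, lie on the old rack, a fixed plywood board 302 x 84 mm whose top is 16 mm above the table. Origin: centre of the disc's underside; y runs along the old rack to the left as the robot sees it
- seat_broad_bottle: fixed dark wooden disc, 62 mm across, 5 mm thick, on which the broad bottle stands at the start; it marks the broad bottle's old place. Four such discs, 72 mm apart, lie on the old rack, a fixed plywood board 302 x 84 mm whose top is 16 mm above the table. Origin: centre of the disc's underside; y runs along the old rack to the left as the robot sees it
- seat_pot: fixed dark wooden disc, 62 mm across, 5 mm thick, on which the pot stands at the start; it marks the pot's old place. Four such discs, 72 mm apart, lie on the old rack, a fixed plywood board 302 x 84 mm whose top is 16 mm above the table. Origin: centre of the disc's underside; y runs along the old rack to the left as the robot sees it
- seat_spool: fixed dark wooden disc, 62 mm across, 5 mm thick, on which the spool stands at the start; it marks the spool's old place. Four such discs, 72 mm apart, lie on the old rack, a fixed plywood board 302 x 84 mm whose top is 16 mm above the table. Origin: centre of the disc's underside; y runs along the old rack to the left as the robot sees it
- new_rack: fixed empty brown wooden rack, 302 (y) x 84 (x) mm, 27 mm high, nearly parallel to the old rack. Origin: centre of its underside, at table height; y runs along it to the left as the robot sees it. Board top 16 mm up. Dividers and ends, 6 mm thick and 11 mm above the board, part it into four bays 68 mm wide, open at front and back, centred at y = 111, 37, -37, -111 mm, x = 0
Mind the look-alikes: they are no part of the job. Leave any orange, red or yellow look-alike of the broad_bottle alone.

How it is judged:
By the outcome, as a careful person would: the job done as asked, in the order asked, and still so for the second after the job is handed in, with the robot touching nothing.
It also fails if it takes over 134 s, if anything falls off the work surface, if the arm or the gripper's body presses on something with over 40 N, if the wrist force passes 120 N, or if a joint passes its speed limit or range.

## Working session

There is one attempt and no reset: what is moved stays moved. The work goes in short steps, Python scripts to look and compute and a shell command to move; the robot and the scene stay as the last step left them, time stands still between calls to the robot, and variables do not carry over. Pictures are saved under pics/ and viewed, at most 14 in all, crops included, and the job is handed in when it is done.

```bash
mkdir -p pics
cat > h.py <<'E'
import numpy as np, cv2, json
from bench import status, grab_frame, camera_model, r
from scipy.spatial.transform import Rotation as R
def snap(n,f):
    m=camera_model(n); p,d=grab_frame(n)
    cv2.imwrite(f'pics/{f}.png',p[:,:,::-1]); np.savez(f'pics/{f}.npz',p=p,d=d,**{k:np.array(v,float) for k,v in m.items()})
    return p,d,m
def load(f): z=np.load(f'pics/{f}.npz'); return z['p'],z['d'],z
def ray(m,uv,z):
    uv=np.array(uv,float).reshape(-1,1,2)
    n=cv2.undistortPoints(uv,np.array(m['K']),np.array(m['D'])).reshape(-1,2)
    Rm=cv2.Rodrigues(np.array(m['rvec'],float))[0]; t=np.array(m['tvec'],float).ravel()
    c=-Rm.T@t; d=np.c_[n,np.ones(len(n))]@Rm
    return c+d*((z-c[2])/d[:,2])[:,None]
def cloud(m,d):
    v,u=np.mgrid[0:480,0:640]; uv=np.stack([u,v],-1).reshape(-1,1,2).astype(float)
    n=cv2.undistortPoints(uv,np.array(m['K']),np.array(m['D'])).reshape(-1,2)
    P=np.c_[n,np.ones(len(n))]*d.reshape(-1,1)
    Rm=cv2.Rodrigues(np.array(m['rvec'],float))[0]; t=np.array(m['tvec'],float).ravel()
    W=(P-t)@Rm; W[d.reshape(-1)==0]=np.nan
    return W.reshape(480,640,3)
def proj(m,X): return cv2.projectPoints(np.array(X,float).reshape(-1,3),np.array(m['rvec'],float),np.array(m['tvec'],float),np.array(m['K']),np.array(m['D']))[0].reshape(-1,2)
E
python3 - <<'E'
from h import *
o=status.get_obs(); print({k:np.round(v,3).tolist() for k,v in o.items()}, r.pinch_z)
print(R.from_rotvec(o['orientation']).as_matrix().round(3))
for n in('scene','top'):
    snap(n,n+'0'); m=camera_model(n); Rm=cv2.Rodrigues(np.array(m['rvec'],float))[0]; print(n,-Rm.T@np.array(m['tvec']).ravel(), m['K'])
E
```

```text
{'clock': 0.0, 'joints': [1.197, 0.478, 0.022, 1.556, -0.011, 1.109, -0.083], 'qvel': [-0.001, 0.002, 0.002, -0.001, -0.001, -0.001, -0.0], 'tau': [-0.0, -59.644, 1.608, -28.119, 0.012, 0.009, -0.0], 'tcp_pos': [0.177, -0.651, 0.23], 'orientation': [-3.112, -0.416, 0.001], 'contact_force': [-0.38, 0.243, 0.563], 'moment': [0.051, 0.01, 0.003], 'gripper_force': 0.0, 'grip_width': 0.086} 0.0187
[[ 0.965  0.263 -0.001]
 [ 0.263 -0.965  0.002]
 [-0.    -0.002 -1.   ]]
scene [0.21162347 0.5720127  0.6202399 ] [[457.45618208   0.         325.84453607]
 [  0.         457.45618208 237.14068306]
 [  0.           0.           1.        ]]
top [ 0.39361356 -0.02659468  1.28246964] [[611.21907056   0.         317.01981157]
 [  0.         611.21907056 245.89594106]
 [  0.           0.           1.        ]]
```

View pics/scene0.png

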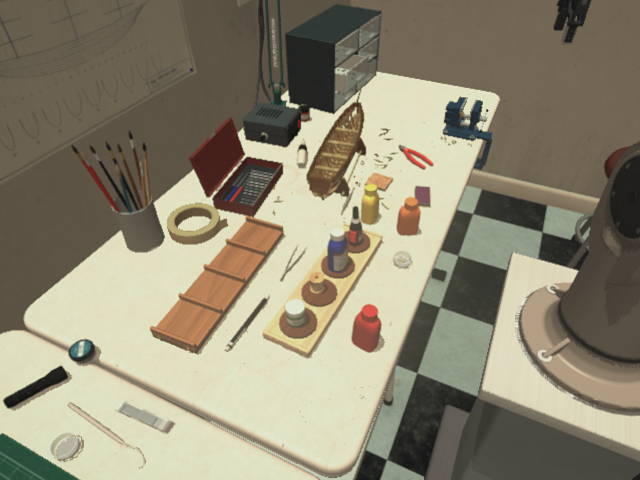

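View pics/top0.png

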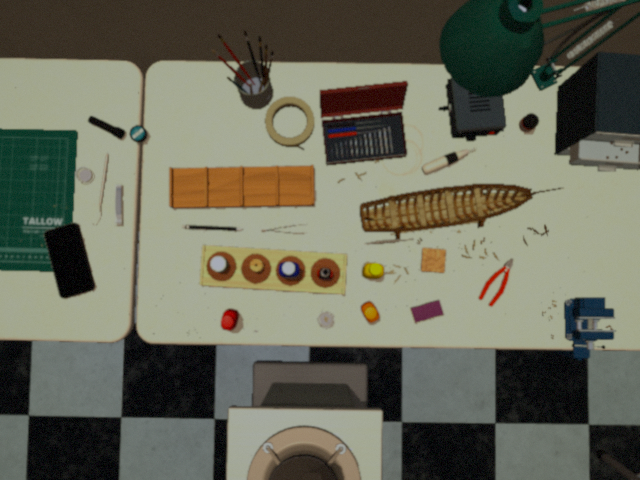

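The scene shows pot (295,315), spool (318,290), blue broad bottle (337,250) and slim bottle (356,228) on the plywood. The empty rack is at about (220,280). In the top view the row is at (219,264), (256,265), (290,269), (325,272), and the rack's corners run from (170,168) to (315,208).

Possible mix-ups:
- **Broad bottle:** blue (290,269). The yellow (373,270), orange (371,312) and red (230,320) are look-alikes.
- **Slim bottle:** (325,272) on its seat. The white tube at (440,162) is not it.
- **Cork pad:** tan square (433,260). The purple card at (427,311) is not it.
- **Pot:** white lid (219,264). The clear disc at (326,320) and teal jar (138,133) are not it.

Run:
```python
from h import *
p,d,m=load('top0'); W=cloud(m,d)
crop=p[150:340,160:460]; cv2.imwrite('pics/c1.png',cv2.resize(crop,None,fx=2.6,fy=2.6,interpolation=cv2.INTER_CUBIC)[:,:,::-1])
hsv=cv2.cvtColor(p,cv2.COLOR_RGB2HSV)
for uv in [(240,188),(150,300),(433,260),(210,250),(219,264),(290,269),(325,272),(256,265)]: print(uv,hsv[uv[1],uv[0]],W[uv[1],uv[0]].round(3))
def blob(box,lo,hi,z):
    x0,y0,x1,y1=box; mk=cv2.inRange(hsv,lo,hi); k=np.zeros_like(mk); k[y0:y1,x0:x1]=mk[y0:y1,x0:x1]
    k=cv2.morphologyEx(k,cv2.MORPH_CLOSE,np.ones((5,5)))
    c=max(cv2.findContours(k,cv2.RETR_EXTERNAL,cv2.CHAIN_APPROX_NONE)[0],key=cv2.contourArea)
    P=ray(m,c.reshape(-1,2),z)[:,:2]
    rc=cv2.minAreaRect((P*1000).astype(np.float32)); print(box,np.round(rc[0],1),np.round(rc[1],1),round(rc[2],2)); 
blob((160,155,325,220),(5,90,60),(20,255,255),.02)
blob((195,240,355,300),(12,40,120),(35,200,255),.016)
blob((415,240,450,280),(5,60,60),(25,255,255),.008)
# heights of things near row / obstacles
for z0,z1 in((.035,.06),(.06,.09),(.09,.13),(.13,.3)):
    k=((W[...,2]>z0)&(W[...,2]<z1)&(W[...,0]>.3)&(W[...,0]<.95)&(abs(W[...,1])<.6)).astype(np.uint8)
    n,l,s,c=cv2.connectedComponentsWithStats(k)
    for i in range(1,n):
        if s[i,4]>25: q=W[l==i]; print(z0,c[i].round(0),q.min(0).round(3),q.max(0).round(3),np.median(q,0).round(3))
```

```text
(240, 188) [ 14 185 146] [0.605 0.143 0.018]
(150, 300) [ 35  35 173] [ 0.369  0.329 -0.003]
(433, 260) [ 15 162 162] [ 0.461 -0.263  0.008]
(210, 250) [ 27 102 167] [0.475 0.202 0.014]
(219, 264) [109  20 181] [0.444 0.176 0.058]
(290, 269) [105   9 173] [0.434 0.031 0.1  ]
(325, 272) [ 17 112  16] [ 0.43  -0.037  0.101]
(256, 265) [ 20 174 116] [0.444 0.104 0.028]
(160, 155, 325, 220) [608.1 139.3] [ 86.6 303. ] 1.86
(195, 240, 355, 300) [432.8  70.5] [305.9  97. ] 87.87
(415, 240, 450, 280) [ 461.  -262.9] [50.7 50.9] 86.01
0.035 [566.  35.] [ 0.92  -0.547  0.035] [ 0.945 -0.509  0.06 ] [ 0.932 -0.534  0.048]
0.035 [549.  71.] [ 0.842 -0.508  0.036] [ 0.865 -0.487  0.06 ] [ 0.856 -0.496  0.046]
0.035 [248.  73.] [0.83  0.113 0.036] [0.849 0.141 0.06 ] [0.844 0.126 0.049]
0.035 [259.  73.] [0.83  0.1   0.036] [0.849 0.108 0.06 ] [0.844 0.105 0.049]
0.035 [241.  81.] [0.819 0.132 0.035] [0.828 0.147 0.06 ] [0.823 0.144 0.047]
0.035 [466. 122.] [ 0.707 -0.403  0.035] [ 0.838 -0.278  0.06 ] [ 0.726 -0.317  0.045]
0.035 [565. 116.] [ 0.686 -0.538  0.035] [ 0.839 -0.519  0.06 ] [ 0.76  
[... 4158 characters left out ...]
.13 [248.  42.] [0.848 0.108 0.131] [0.865 0.118 0.205] [0.856 0.114 0.169]
0.13 [228.  48.] [0.833 0.139 0.132] [0.846 0.161 0.234] [0.84  0.15  0.182]
0.13 [260.  47.] [0.841 0.087 0.13 ] [0.857 0.095 0.198] [0.848 0.091 0.168]
0.13 [266.  54.] [0.831 0.076 0.13 ] [0.846 0.085 0.191] [0.838 0.08  0.162]
0.13 [222.  60.] [0.812 0.147 0.131] [0.822 0.169 0.235] [0.816 0.159 0.181]
0.13 [271.  62.] [0.812 0.063 0.133] [0.822 0.078 0.216] [0.817 0.07  0.178]
0.13 [609.  98.] [ 0.673 -0.6    0.13 ] [ 0.84  -0.518  0.202] [ 0.752 -0.551  0.195]
0.13 [263.  81.] [0.776 0.077 0.132] [0.787 0.093 0.211] [0.781 0.085 0.171]
0.13 [232.  81.] [0.774 0.138 0.133] [0.788 0.146 0.21 ] [0.78  0.142 0.173]
```

View pics/c1.png

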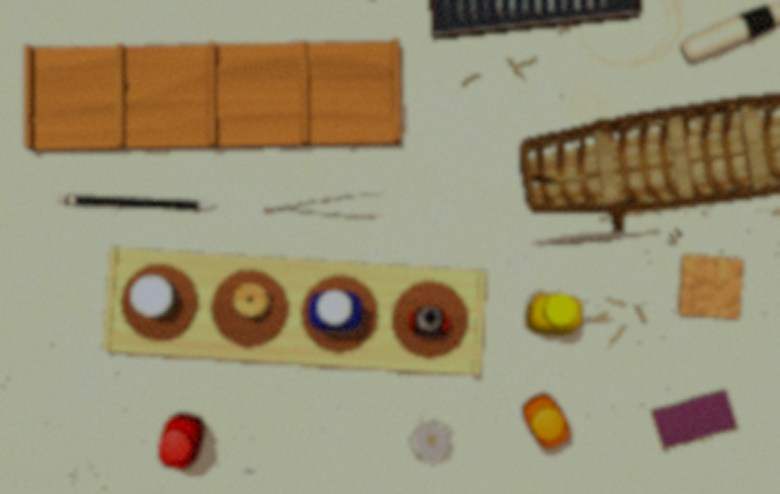

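The crop confirms the choices: the tan square pad, the blue bottle on its disc, the white pot, the spool, the dark-capped slim bottle and the empty four-bay rack. Next I'll work out the first move, to above the cork pad.

```bash
cat >> h.py <<'E'
def go(x,y,z,yaw,say=''):
    """tool-frame turn (rad) and shift (mm) from the present pose to TCP x,y,z, tool y at yaw deg, pointing down"""
    o=status.get_obs(); A=R.from_rotvec(o['orientation']).as_matrix(); a=np.radians(yaw)
    ty=np.array([np.cos(a),np.sin(a),0]); tz=np.array([0,0,-1.]); B=np.c_[np.cross(ty,tz),ty,tz]
    rv=R.from_matrix(A.T@B).as_rotvec(); t=A.T@(np.array([x,y,z])-o['tcp_pos'])*1000
    print(say,'turn',rv.round(3),'shift',t.round(1),'| clock',round(o['clock'],2),'tcp',np.round(o['tcp_pos'],4))
E
python3 - <<'E'
from h import *
go(.461,-.263,.15,-4)
m=camera_model('wrist'); Rm=cv2.Rodrigues(np.array(m['rvec'],float))[0]; print(-Rm.T@np.array(m['tvec']).ravel(),Rm.round(2),m['K'])
E
```

```text
turn [-1.000e-03 -1.000e-03 -1.235e+00] shift [ 375.8 -299.5   80.9] | clock 0.1 tcp [ 0.1772 -0.6508  0.2304]
[ 0.24724551 -0.63205406  0.37281401] [[ 0.26 -0.96 -0.  ]
 [-0.92 -0.25  0.28]
 [-0.28 -0.07 -0.96]] [[428.15804889   0.         319.49853859]
 [  0.         428.15804889 241.47052355]
 [  0.           0.           1.        ]]
```

```bash
python3 -m creep '0 0 -0.15 45 -36 5 1; 0 0 -0.31 92 -73 15 1; 0 0 -0.47 139 -111 25 1; 0 0 -0.63 186 -148 35 1; 0 0 -0.79 233 -186 45 1; 0 0 -0.95 280 -223 55 1; 0 0 -1.1 327 -261 65 1; 0 0 -1.235 364 -290 76 1; 0 0 -1.235 376 -299.5 81 1; 0 0 -1.235 376 -299.5 81 1'
python3 - <<'E'
from h import *
p,d,m=snap('wrist','w1'); go(.461,-.263,-.001,-4)
k=cv2.inRange(cv2.cvtColor(p,cv2.COLOR_RGB2HSV),(5,60,60),(25,255,255))
k=cv2.morphologyEx(k,cv2.MORPH_OPEN,np.ones((7,7)))
for c in cv2.findContours(k,cv2.RETR_EXTERNAL,cv2.CHAIN_APPROX_NONE)[0]:
    if cv2.contourArea(c)>3000:
        P=ray(m,c.reshape(-1,2),.008)[:,:2]; print(cv2.boundingRect(c),cv2.minAreaRect((P*1000).astype(np.float32)))
E
```

```text
clock: 1.35
tcp_pos: [0.4614, -0.263, 0.1498]
orientation: [-2.296, -2.142, 0.001]
contact_force: [-0.4, -0.8, 0.1]
grip_width: 0.0854
gripper_force: 0.0
 turn [-0.001  0.    -0.002] shift [  1.5   0.3 151.1] | clock 1.4 tcp [ 0.4607 -0.2645  0.1501]
(453, 253, 116, 96) ((588.6936645507812, -323.0560607910156), (75.50906372070312, 75.30847930908203), 71.12907409667969)
(73, 188, 305, 182) ((393.1235656738281, -311.3895263671875), (222.6363983154297, 127.43215942382812), 11.677480697631836)
(432, 0, 129, 275) ((579.9338989257812, -215.99130249023438), (79.17674255371094, 174.7819366455078), 7.278077125549316)
```

View pics/w1.png

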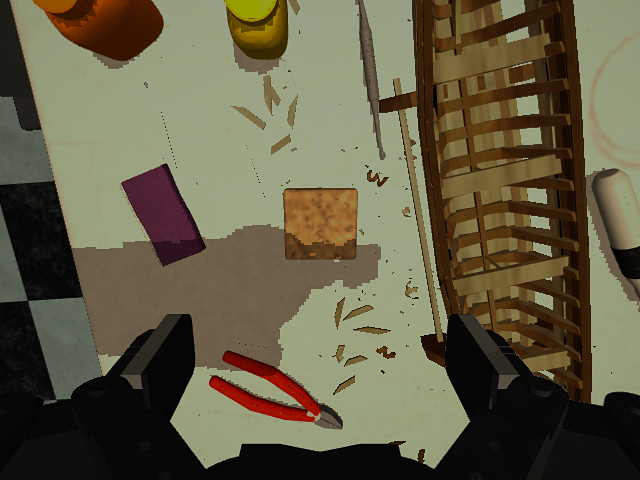

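The wrist view shows the cork pad at pixels (284–357, 188–260), flat and square to the gripper, with the ship hull to its right (x over 420) and the purple card on the left. I'll measure the pad and its clearance from the ship.

Run:
```python
from h import *
p,d,m=load('w1'); 
k=cv2.inRange(cv2.cvtColor(p,cv2.COLOR_RGB2HSV),(5,80,40),(25,255,255)); k[:175]=0;k[272:]=0;k[:,:275]=0;k[:,370:]=0
c=max(cv2.findContours(k,cv2.RETR_EXTERNAL,cv2.CHAIN_APPROX_NONE)[0],key=cv2.contourArea)
P=ray(m,c.reshape(-1,2),.008)[:,:2]; print(cv2.boundingRect(c),cv2.minAreaRect((P*1000).astype(np.float32)))
W=cloud(m,d); q=W[(W[...,1]>-.3)&(W[...,1]<-.21)&(W[...,2]>.01)&(W[...,2]<.12)&(W[...,0]>.49)&(W[...,0]<.65)]; print(np.nanpercentile(q,[0,1,5],axis=0).round(3))
go(.461,-.263,-.001,-4)
```

```text
(275, 187, 95, 85) ((462.8779296875, -267.06866455078125), (59.70158767700195, 66.46119689941406), 86.01705932617188)
[[ 0.516 -0.3    0.01 ]
 [ 0.519 -0.298  0.012]
 [ 0.523 -0.292  0.018]]
 turn [-0.001  0.    -0.002] shift [  1.5   0.3 151.1] | clock 1.4 tcp [ 0.4607 -0.2645  0.1501]
```

Run:
```python
from h import *
p,d,m=load('w1'); 
P=ray(m,[(284,188),(357,188),(357,260),(285,260)],.008); print(P.round(4),P.mean(0))
```

```text
[[ 0.4395 -0.2362  0.008 ]
 [ 0.4881 -0.2396  0.008 ]
 [ 0.4859 -0.2904  0.008 ]
 [ 0.4355 -0.2868  0.008 ]] [ 0.46223739 -0.26324096  0.008     ]
```

```bash
python3 -m creep '0 0 0 1.5 1.5 20 0.42; 0 0 0 1.5 1.5 70 0.42; 0 0 0 1.5 1.5 115 0.42; 0 0 0 1.5 1.5 135 0.42; 0 0 0 1.5 1.5 144 0.42; 0 0 0 1.5 1.5 150 0.42; 0 0 0 1.5 1.5 150 0.42' 20; python3 -m creep '0 0 0 0 0 0 0.1; 0 0 0 0 0 0 0; 0 0 0 0 0 0 0; 0 0 0 0 0 0 0;0 0 0 0 0 -5 0' 20
```

```text
clock: 2.28
tcp_pos: [0.4632, -0.2629, 0.0008]
orientation: [2.298, 2.141, 0.0]
contact_force: [-0.4, -0.3, -0.0]
grip_width: 0.0607
gripper_force: 0.0
clock: 2.9
tcp_pos: [0.4631, -0.2622, 0.0056]
orientation: [2.298, 2.142, 0.0]
contact_force: [-0.4, 0.3, -0.3]
grip_width: 0.0488
gripper_force: 20.9
```

```bash
python3 -m creep '0 0 0 0 0 -40 0; 0 0 0 0 0 -100 0; 0 0 0 0 0 -155 0; 0 0 0 0 0 -155 0'
python3 - <<'E'
from h import *
go(.607,.176,.16,1.5)
E
```

```text
clock: 3.4
tcp_pos: [0.466, -0.2633, 0.1651]
orientation: [2.291, 2.136, 0.005]
contact_force: [0.6, 0.2, -0.7]
grip_width: 0.0488
gripper_force: 21.1
 turn [ 0.008  0.004 -0.096] shift [448.1 109.9   4.3] | clock 3.4 tcp [ 0.466  -0.2633  0.1651]
```

```bash
python3 -m creep '0 0 -0.01 40 10 0 0; 0 0 -0.02 90 22 0 0; 0 0 -0.03 145 35 0 0; 0 0 -0.04 200 49 0 0; 0 0 -0.05 255 62 0 0; 0 0 -0.06 310 76 0 0; 0 0 -0.07 365 90 0 0; 0 0 -0.08 415 102 0 0; 0.004 0.002 -0.096 440 108 2 0; 0.004 0.002 -0.096 448 110 3 0'; python3 -m creep '0 0 0 0 0 0 0; 0 0 0 0 0 0 0'
python3 - <<'E'
from h import *
p,d,m=snap('wrist','w2'); go(.607,.176,.16,1.5)
E
```

```text
clock: 4.65
tcp_pos: [0.6036, 0.1779, 0.1562]
orientation: [-2.187, -2.248, 0.004]
contact_force: [0.5, -0.7, 0.2]
grip_width: 0.0492
gripper_force: 21.1
clock: 4.9
tcp_pos: [0.6041, 0.1745, 0.1571]
orientation: [-2.193, -2.245, 0.004]
contact_force: [0.4, -0.3, -0.5]
grip_width: 0.0491
gripper_force: 21.1
 turn [-0.004 -0.001 -0.003] shift [ 1.2  2.8 -2.8] | clock 4.95 tcp [0.6042 0.1747 0.1572]
```

View pics/w2.png

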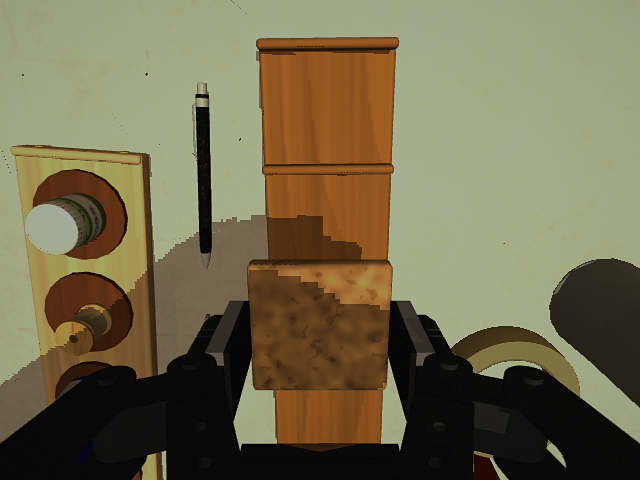

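The picture shows the pad level in the fingers over the rack. The rack's left end is at rows 38–50 (columns 257–398) and the first divider at row 169 (columns 264–392). I'll compute the rack's pose from these.

Run:
```python
from h import *
p,d,m=load('w2')
P=ray(m,[(258,44),(397,43),(264.5,169),(392,169)],.025); print(P.round(4))
c1=(P[0]+P[1])/2;c2=(P[2]+P[3])/2; v=(c1-c2)[:2]; print(np.linalg.norm(v),np.degrees(np.arctan2(-v[0],v[1])))
for a,b in((P[0],P[1]),(P[2],P[3])): w=b-a; print(np.linalg.norm(w),np.degrees(np.arctan2(w[1],w[0])))
for yaw in (1,1.5,2):
  a=np.radians(yaw);e=np.array([-np.sin(a),np.cos(a)]); print(yaw,'centre',c2[:2]-.074*e, 'bay+37',c2[:2]-.037*e)
# top camera check
p,d,m=load('top0')
print(ray(m,[(170,168),(314,166),(171,208),(315.5,206)],.018).round(4))
pad=ray(load('w2')[2],[(248,262),(392,262),(388,388),(252,388)],.165);print(pad.round(4))
```

```text
[[0.565  0.2856 0.025 ]
 [0.6466 0.288  0.025 ]
 [0.5678 0.2126 0.025 ]
 [0.6489 0.2145 0.025 ]]
0.07328382071809188 2.0107156500905434
0.08171344331946351 1.670547901840419
0.08117982884465447 1.3454602983808106
1 centre [0.60965689 0.1396009 ] bay+37 [0.60901116 0.17659527]
1.5 centre [0.61030251 0.13961499] bay+37 [0.60933396 0.17660231]
2 centre [0.61094798 0.13963471] bay+37 [0.6096567  0.17661217]
[[ 0.6456  0.2905  0.018 ]
 [ 0.6537 -0.0116  0.018 ]
 [ 0.5611  0.2857  0.018 ]
 [ 0.5693 -0.0159  0.018 ]]
[[0.5798 0.1992 0.165 ]
 [0.6277 0.2004 0.165 ]
 [0.6297 0.1518 0.165 ]
 [0.5801 0.1506 0.165 ]]
```

Run:
```python
from h import *
go(.608,.1755,.0175,1.6)
```

```text
turn [-0.004 -0.001 -0.005] shift [  0.6   4.4 139.7] | clock 4.95 tcp [0.6042 0.1747 0.1572]
```

```bash
python3 -m creep '-0.004 0 -0.005 0.6 4.4 30 0; -0.004 0 -0.005 0.6 4.4 75 0; -0.004 0 -0.005 0.6 4.4 110 0; -0.004 0 -0.005 0.6 4.4 128 0; -0.004 0 -0.005 0.6 4.4 135 0; -0.004 0 -0.005 0.6 4.4 137 0; -0.004 0 -0.005 0.6 4.4 138.5 0; -0.004 0 -0.005 0.6 4.4 139 0'; python3 -m creep '0 0 0 0 0 0 0;0 0 0 0 0 0.5 0'
```

```text
clock: 5.95
tcp_pos: [0.6085, 0.1782, 0.0191]
orientation: [-2.186, -2.255, -0.004]
contact_force: [0.1, 0.3, -0.1]
grip_width: 0.0491
gripper_force: 21.1
clock: 6.2
tcp_pos: [0.6081, 0.1781, 0.0181]
orientation: [-2.186, -2.255, -0.003]
contact_force: [0.4, 0.7, -0.2]
grip_width: 0.0492
gripper_force: 21.1
```

```bash
python3 -m creep '0 0 0 -2 0 0.5 0;0 0 0 -2 0 1 0;0 0 0 -2 0 1 0;0 0 0 -2 0 1 0.2; 0 0 0 -2 0 1 0.42;0 0 0 -2 0 1 0.42;0 0 0 -2 0 -15 0.42;0 0 0 -2 0 -60 0.42;0 0 0 -2 0 -115 0.6;0 0 0 -2 0 -125 0.6'
python3 - <<'E'
from h import *
p,d,m=snap('wrist','w3'); go(.437,.033,.2,-2.5)
E
```

```text
clock: 7.45
tcp_pos: [0.6105, 0.1772, 0.1484]
orientation: [2.185, 2.254, 0.014]
contact_force: [-1.0, -0.3, -0.9]
grip_width: 0.0679
gripper_force: 0.0
 turn [ 0.006 -0.004  0.074] shift [-138.1 -177.   -54.2] | clock 7.5 tcp [0.61   0.1767 0.1475]
```

View pics/w3.png

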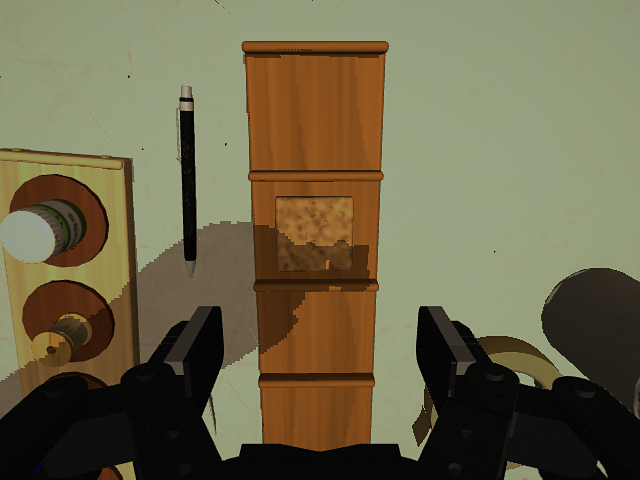

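The pad lies flat in its bay at (275–353, 197–270), centred between the dividers. Next, the broad bottle.

```bash
python3 -m creep '0 0 0.01 -10 -12 -25 0.6; 0 0 0.02 -40 -50 -54 0.6; 0 0 0.04 -75 -95 -54 0.6; 0 0 0.06 -110 -140 -54 0.6; 0.006 -0.004 0.074 -130 -168 -54 0.6; 0.006 -0.004 0.074 -138 -177 -54 0.6; 0.006 -0.004 0.074 -138 -177 -54 0.6; 0.006 -0.004 0.074 -138 -177 -54 0.6'
python3 - <<'E'
from h import *
p,d,m=snap('wrist','w4'); go(.437,.033,.2,-2.5); W=cloud(m,d)
k=((W[...,2]>.065)&(W[...,2]<.14)&(abs(W[...,0]-.435)<.06)&(W[...,1]>-.08)&(W[...,1]<.09)).astype(np.uint8)
n,l,s,c=cv2.connectedComponentsWithStats(k)
for i in range(1,n):
    if s[i,4]>100: q=W[l==i]; print(c[i],s[i],np.percentile(q,[1,50,99],axis=0).round(4).tolist())
E
```

```text
clock: 8.5
tcp_pos: [0.4365, 0.0332, 0.1965]
orientation: [-2.265, -2.172, 0.007]
contact_force: [0.8, 0.3, -0.5]
grip_width: 0.0684
gripper_force: 0.0
 turn [-0.005  0.001  0.002] shift [-0.3  0.6 -3.5] | clock 8.55 tcp [0.4364 0.0333 0.1965]
[319.67356747 226.9297597 ] [ 296  195   48   67 2705] [[0.4221, 0.0228, 0.0671], [0.4366, 0.0422, 0.0977], [0.45, 0.0555, 0.1026]]
[316.62638469 332.46827795] [303 309  27  51 993] [[0.4222, -0.0407, 0.0651], [0.4317, -0.0322, 0.0806], [0.4392, -0.026, 0.1041]]
```

View pics/w4.png

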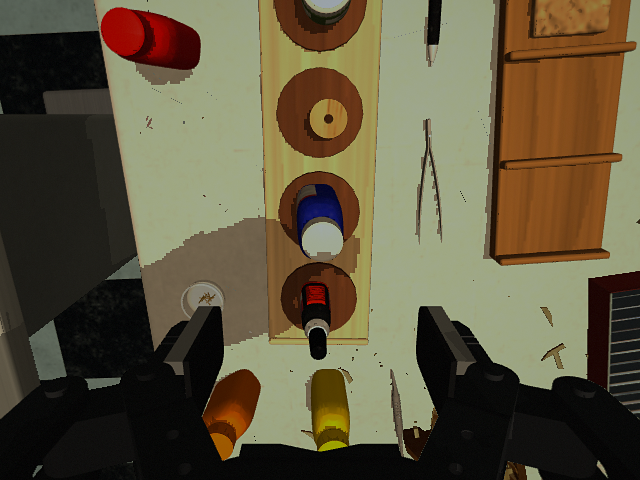

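The wrist view shows the blue bottle standing on its disc (cap (322,240)), the slim bottle in front (318,310), and free space on both x sides. I'll take the cap and body centres from the depth.

Run:
```python
from h import *
p,d,m=load('w4'); W=cloud(m,d)
for nm,b in (('broad',(.41,.46,.005,.07)),('slim',(.41,.45,-.065,-.01))):
  B=(W[...,0]>b[0])&(W[...,0]<b[1])&(W[...,1]>b[2])&(W[...,1]<b[3])
  for z0,z1 in((.035,.06),(.06,.07),(.07,.09),(.098,.108)):
    q=W[B&(W[...,2]>z0)&(W[...,2]<z1)]
    if len(q)>20: rc=cv2.minAreaRect((q[:,:2]*1000).astype(np.float32)); print(nm,z0,len(q),np.round(rc[0],1),np.round(rc[1],1),round(rc[2],1),np.median(q,0).round(4))
hsv=cv2.cvtColor(p,cv2.COLOR_RGB2HSV)
w=cv2.inRange(hsv,(0,0,150),(180,70,255)); w[:215]=0; w[262:]=0; w[:,:290]=0; w[:,352:]=0
c=max(cv2.findContours(w,0,1)[0],key=cv2.contourArea); (u,v),rr=cv2.minEnclosingCircle(c); print(u,v,rr,ray(m,[(u,v)],.1).round(4))
print('disc',ray(m,[(319,209),(318,300),(320,113),(319,15)],.021).round(4))
```

```text
broad 0.035 267 [432.9  52.2] [29.5 10.7] 14.0 [0.4336 0.0557 0.0476]
broad 0.06 175 [429.9  43.9] [38.3 21.9] 39.4 [0.4328 0.055  0.0664]
broad 0.07 1107 [436.1  36.4] [29.7 38.7] 1.6 [0.4347 0.0483 0.0806]
broad 0.098 1345 [437.8  34.7] [24.1 24.4] 4.2 [0.4376 0.0352 0.101 ]
slim 0.035 566 [429.5 -30.5] [20.9 23.1] 88.8 [ 0.4296 -0.024   0.0496]
slim 0.06 357 [429.7 -32.4] [21.  16.1] 7.6 [ 0.4303 -0.0283  0.0655]
slim 0.07 418 [430.9 -34. ] [17.2 12.6] 2.9 [ 0.431  -0.0316  0.0783]
slim 0.098 253 [432.2 -36.4] [10.1 10.3] 22.4 [ 0.4322 -0.0353  0.1027]
322.1153869628906 241.0 20.50933074951172 [[0.4377 0.0347 0.1   ]]
disc [[ 0.4355  0.0366  0.021 ]
 [ 0.4316 -0.0383  0.021 ]
 [ 0.4392  0.1062  0.021 ]
 [ 0.4411  0.1689  0.021 ]]
```

```bash
python3 -m creep '-0.005 0 0 1 0.6 20 0.5; -0.005 0 0 1 0.6 70 0.5; -0.005 0 0 1 0.6 115 0.5; -0.005 0 0 1 0.6 140 0.5; -0.005 0 0 1 0.6 152 0.4; -0.005 0 0 1 0.6 152 0.1; -0.005 0 0 1 0.6 152 -0.4; -0.005 0 0 1 0.6 152 -0.4; -0.005 0 0 1 0.6 152 -0.5; -0.005 0 0 1 0.6 152 -0.5' 25;  python3 -m creep '0 0 0 0 0 0 -0.5; 0 0 0 0 0 -5 -0.5; 0 0 0 0 0 -10 -0.5; 0 0 0 0 0 -10 -0.5' 25
python3 - <<'E'
from h import *
go(.608,.1765,.15,1.6)
E
```

```text
clock: 9.8
tcp_pos: [0.4359, 0.0332, 0.0454]
orientation: [2.267, 2.172, -0.001]
contact_force: [-1.4, 0.8, 7.4]
grip_width: 0.03
gripper_force: 25.4
clock: 10.3
tcp_pos: [0.4355, 0.0328, 0.055]
orientation: [2.268, 2.172, -0.002]
contact_force: [0.3, -0.7, -1.2]
grip_width: 0.0297
gripper_force: 24.7
 turn [ 0.     0.002 -0.071] shift [150.9 166.1 -95.3] | clock 10.3 tcp [0.4355 0.0328 0.055 ]
```

```bash
python3 -m creep '0 0 0 0 0 -25 -0.5; 0 0 0 0 0 -60 -0.5; 0 0 -0.01 15 16 -95 -0.5; 0 0 -0.02 40 44 -95 -0.5; 0 0 -0.035 70 77 -95 -0.5; 0 0 -0.05 100 110 -95 -0.5; 0 0 -0.06 128 141 -95 -0.5; 0 0 -0.071 145 160 -95 -0.5; 0 0 -0.071 151 166 -95 -0.5; 0 0 -0.071 151 166 -95 -0.5'; python3 -m creep '0 0 0 0 0 0 -0.5; 0 0 0 0 0 0 -0.5'
python3 - <<'E'
from h import *
go(.608,.1765,.0495,1.6); p,d,m=snap('wrist','w5'); W=cloud(m,d)
o=status.get_obs()['tcp_pos']
print(proj(m,[o,[.608,.1765,.024]]))
E
```

```text
clock: 11.55
tcp_pos: [0.607, 0.1766, 0.1485]
orientation: [2.19, 2.252, -0.005]
contact_force: [0.3, 0.1, -0.7]
grip_width: 0.0297
gripper_force: 24.7
clock: 11.8
tcp_pos: [0.6071, 0.1759, 0.1491]
orientation: [2.19, 2.251, -0.004]
contact_force: [0.0, 0.1, -0.8]
grip_width: 0.0299
gripper_force: 24.7
 turn [-0.001  0.003 -0.001] shift [ 0.9  1.1 99.6] | clock 11.8 tcp [0.6071 0.1759 0.1491]
[[319.72769875 319.75554837]
 [320.88892915 229.47018422]]
```

View pics/w5.png

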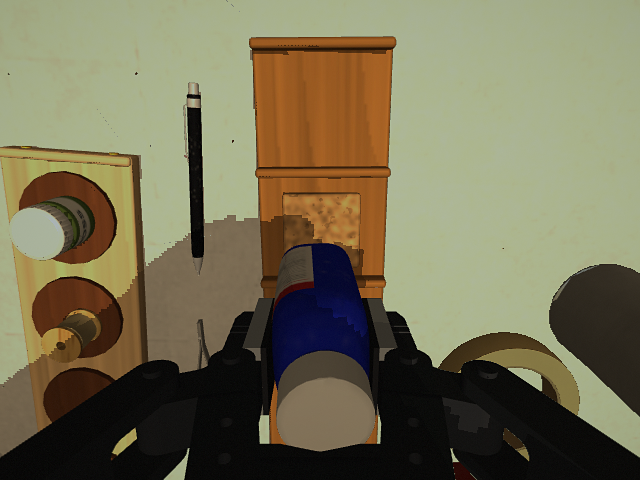

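The bottle hangs upright between the pads, and the cork pad shows below it with its left edge at column 283, right edge at 361 and top at row 193.

Run:
```python
from h import *
p,d,m=load('w5'); print(ray(m,[(283,193),(361,193)],.024).round(4)); p,d,m=load('w3'); P=ray(m,[(275,197),(353,197),(353,270),(277,270)],.024); print(P.round(4),P.mean(0))
go(.608,.175,.0495,1.6)
```

```text
[[0.5835 0.1997 0.024 ]
 [0.6326 0.201  0.024 ]]
[[0.583  0.1993 0.024 ]
 [0.6321 0.2007 0.024 ]
 [0.6347 0.1518 0.024 ]
 [0.5844 0.1504 0.024 ]] [0.60854389 0.17554391 0.024     ]
 turn [-0.001  0.003 -0.001] shift [-0.8  0.8 99.7] | clock 11.85 tcp [0.6072 0.176  0.1492]
```

```bash
python3 -m creep '0 0 0 -1 1 20 -0.5; 0 0 0 -1 1 50 -0.5; 0 0 0 -1 1 78 -0.5; 0 0 0 -1 1 90 -0.5; 0 0 0 -1 1 95 -0.5; 0 0 0 -1 1 97 -0.5; 0 0 0 -1 1 98 -0.5; 0 0 0 -1 1 99 -0.5; 0 0 0 -1 1 99 -0.5'
```

```text
clock: 12.98
tcp_pos: [0.6087, 0.1757, 0.0503]
orientation: [2.19, 2.251, -0.003]
contact_force: [-0.4, 0.1, -1.2]
grip_width: 0.0295
gripper_force: 24.7
```

```bash
python3 -m creep '0 0 0 -1 -0.5 0.7 -0.5; 0 0 0 -1 -0.5 1.4 -0.5; 0 0 0 -1 -0.5 1.4 -0.5'
```

```text
clock: 13.35
tcp_pos: [0.608, 0.1746, 0.0486]
orientation: [2.19, 2.252, -0.003]
contact_force: [-0.2, -0.3, -0.3]
grip_width: 0.0294
gripper_force: 24.8
```

```bash
python3 -m creep '0 0 0 0 0 0.8 -0.5; 0 0 0 0 0 0.8 -0.5; 0 0 0 0 0 0.8 -0.2; 0 0 0 0 0 0.8 0.2; 0 0 0 0 0 0.8 0.4; 0 0 0 0 0 0.8 0.4;0 0 0 0 0 -20 0.4;0 0 0 0 0 -70 0.4;0 0 0 0 0 -125 0.4;0 0 0 0 0 -150 0.4'
python3 - <<'E'
from h import *
p,d,m=snap('wrist','w6');W=cloud(m,d)
q=W[(abs(W[...,0]-.608)<.04)&(abs(W[...,1]-.176)<.04)&(W[...,2]>.096)&(W[...,2]<.12)]
print(len(q),np.percentile(q,[1,50,99],axis=0).round(4))
go(.431,-.036,.2,-2.5)
E
```

```text
clock: 14.6
tcp_pos: [0.6096, 0.1761, 0.204]
orientation: [2.187, 2.25, 0.006]
contact_force: [-0.5, 0.2, -1.1]
grip_width: 0.0597
gripper_force: 0.0
1389 [[0.5987 0.1648 0.0969]
 [0.6102 0.1774 0.1039]
 [0.6217 0.1881 0.1057]]
 turn [ 0.008 -0.001  0.072] shift [-207.4 -185.6    4.7] | clock 14.65 tcp [0.6107 0.1766 0.2064]
```

The bottle stands upright on the pad: its cap is at (0.610, 0.177) and its top at 0.105 m, as expected. Now the slim bottle.

```bash
python3 -m creep '0 0 0.01 -30 -27 0 0.2; 0 0 0.02 -70 -63 0 0.2; 0 0 0.03 -112 -100 0 0.2; 0 0 0.05 -155 -138 0 0.2; 0.004 0 0.072 -190 -170 0 0.2; 0.004 0 0.072 -207 -185.5 4 0.2;0.008 0 0.072 -207 -185.5 4 0.2;0.008 0 0.072 -207 -185.5 4 0.2'
python3 - <<'E'
from h import *
go(.431,-.036,.041,-2.5); p,d,m=snap('wrist','w7'); W=cloud(m,d)
B=(W[...,0]>.41)&(W[...,0]<.455)&(W[...,1]>-.065)&(W[...,1]<-.005)
for z0,z1 in((.05,.075),(.098,.108)):
    q=W[B&(W[...,2]>z0)&(W[...,2]<z1)]; rc=cv2.minAreaRect((q[:,:2]*1000).astype(np.float32)); print(z0,len(q),rc)
E
```

```text
clock: 15.65
tcp_pos: [0.4296, -0.0363, 0.196]
orientation: [-2.266, -2.17, 0.01]
contact_force: [0.3, 1.2, 0.7]
grip_width: 0.0511
gripper_force: 0.0
 turn [-0.007  0.002  0.001] shift [  0.6   2.5 155. ] | clock 15.65 tcp [ 0.4296 -0.0363  0.196 ]
0.05 646 ((428.76934814453125, -33.9793701171875), (24.70130157470703, 24.242198944091797), 29.504077911376953)
0.098 281 ((432.2623596191406, -36.561649322509766), (9.696221351623535, 10.691652297973633), 54.60734558105469)
```

View pics/w7.png

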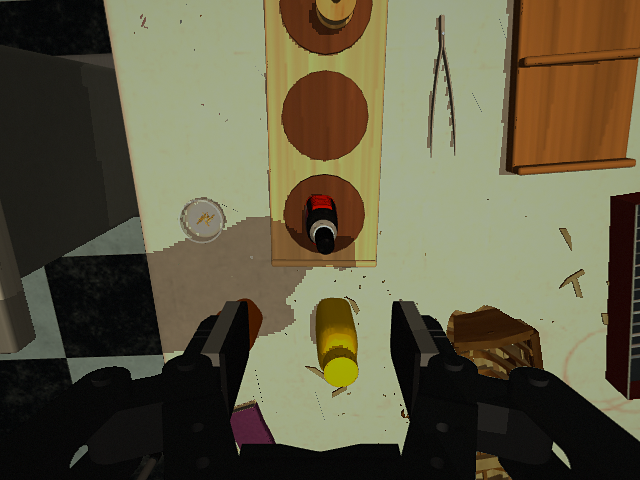

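The slim bottle stands on its disc at (325,215), cap (322,238). The yellow and orange bottles are clear of the fingers.

```bash
python3 -m creep '-0.007 0.002 0 0 2 20 0.2; -0.007 0.002 0 0 2 70 0.2; -0.007 0.002 0 0 2 115 0.2; -0.007 0.002 0 0 2 140 0.2; -0.007 0.002 0 0 2 154 0.1; -0.007 0.002 0 0 2 154 0.1; -0.007 0.002 0 0 2 154 -0.3; -0.007 0.002 0 0 2 154 -0.6; -0.007 0.002 0 0 2 154 -0.65; -0.007 0.002 0 0 2 154 -0.65' 20; python3 -m creep '0 0 0 0 0 0 -0.65; 0 0 0 0 0 0 -0.65; 0 0 0 0 0 -4 -0.65; 0 0 0 0 0 -10 -0.65; 0 0 0 0 0 -10 -0.65' 20
python3 - <<'E'
from h import *
go(.606,.250,.21,1.6)
E
```

```text
clock: 16.95
tcp_pos: [0.4302, -0.0375, 0.0423]
orientation: [2.269, 2.171, 0.0]
contact_force: [-0.0, 0.8, 6.5]
grip_width: 0.0206
gripper_force: 19.7
clock: 17.58
tcp_pos: [0.4295, -0.0376, 0.0518]
orientation: [-2.27, -2.172, 0.001]
contact_force: [-0.2, -0.2, 0.5]
grip_width: 0.0204
gripper_force: 19.3
 turn [-0.001  0.    -0.072] shift [ 295.1  163.5 -158.5] | clock 17.57 tcp [ 0.4295 -0.0376  0.0518]
```

```bash
python3 -m creep '0 0 0 0 0 -15 -0.65; 0 0 0 0 0 -35 -0.65; 0 0 0 0 0 -50 -0.65; 0 0 0 0 0 -50 -0.65'
python3 - <<'E'
from h import *
p,d,m=snap('wrist','w8')
p2,d2,m2=snap('scene','s8'); u,v=proj(m2,[[.4295,-.0376,.10]])[0].astype(int); print(u,v)
a=cv2.resize(p[230:480,160:480],(640,500)); b=cv2.resize(p2[max(0,v-62):v+63,u-20-20:u+40],(320,500)) 
cv2.imwrite('pics/c8.png',cv2.resize(np.hstack([a,b]),(800,417))[:,:,::-1])
E
```

```text
clock: 18.08
tcp_pos: [0.4302, -0.0377, 0.1025]
orientation: [2.269, 2.171, 0.0]
contact_force: [-0.2, 1.4, -1.5]
grip_width: 0.0207
gripper_force: 19.3
356 209
```

View pics/c8.png

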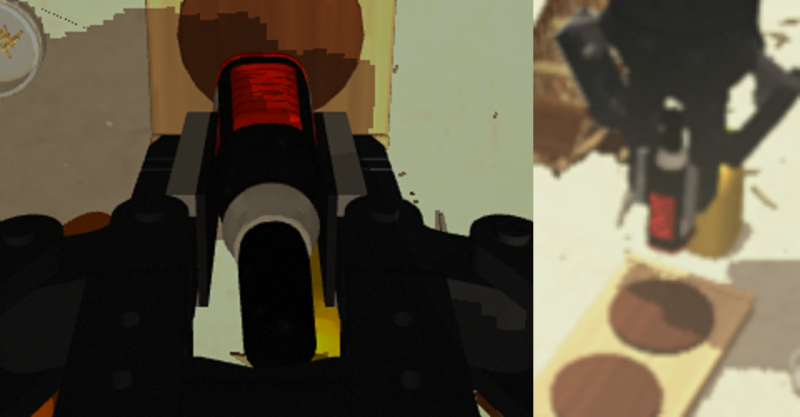

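The slim bottle hangs upright between the pads, clear of the disc. Now on to the leftmost bay.

```bash
python3 -m creep '0 0 0 10 5 -40 -0.65; 0 0 -0.01 40 22 -70 -0.65; 0 0 -0.02 85 47 -75 -0.65; 0 0 -0.03 130 72 -75 -0.65; 0 0 -0.04 175 97 -75 -0.65; 0 0 -0.05 220 122 -75 -0.65; 0 0 -0.06 260 144 -75 -0.65; 0 0 -0.072 285 158 -75 -0.65; 0 0 -0.072 294 163 -75 -0.65; 0 0 -0.072 294 163 -75 -0.65'; python3 -m creep '0 0 0 0 0 0 -0.65; 0 0 0 0 0 0 -0.65'
python3 - <<'E'
from h import *
go(.606,.249,.038,1.6)
E
```

```text
clock: 19.42
tcp_pos: [0.6046, 0.2487, 0.1748]
orientation: [-2.189, -2.251, 0.005]
contact_force: [-1.1, 0.3, -0.8]
grip_width: 0.0207
gripper_force: 19.4
clock: 19.68
tcp_pos: [0.6051, 0.2476, 0.1759]
orientation: [-2.191, -2.25, 0.003]
contact_force: [0.6, -0.4, 0.1]
grip_width: 0.0201
gripper_force: 19.4
 turn [-0.002  0.001 -0.001] shift [  1.5   1.2 137.9] | clock 19.68 tcp [0.6051 0.2476 0.1759]
```

```bash
python3 -m creep '-0.002 0 0 1 1 25 -0.65; -0.002 0 0 1 1 70 -0.65; -0.002 0 0 1 1 110 -0.65; -0.002 0 0 1 1 128 -0.65; -0.002 0 0 1 1 133 -0.65; -0.002 0 0 1 1 135 -0.65; -0.002 0 0 1 1 136.5 -0.65; -0.002 0 0 1 1 137 -0.65; -0.002 0 0 1 1 137 -0.65'
```

```text
clock: 20.8
tcp_pos: [0.6061, 0.2501, 0.0393]
orientation: [2.19, 2.252, 0.001]
contact_force: [0.2, -0.6, -0.6]
grip_width: 0.0209
gripper_force: 19.4
```

```bash
python3 -m creep '0 0 0 -1 0 1 -0.65; 0 0 0 -1 0 1.7 -0.65; 0 0 0 -1 0 2 -0.65; 0 0 0 -1 0 2 -0.65'
```

```text
clock: 21.3
tcp_pos: [0.6061, 0.2489, 0.0374]
orientation: [2.19, 2.252, 0.0]
contact_force: [-1.1, -1.4, 5.1]
grip_width: 0.0205
gripper_force: 20.7
```

```bash
python3 -m creep '0 0 0 0 0 -0.3 -0.65; 0 0 0 0 0 -0.3 -0.4; 0 0 0 0 0 -0.3 0; 0 0 0 0 0 -0.3 0.2; 0 0 0 0 0 -0.3 0.2;0 0 0 0 0 -20 0.2;0 0 0 0 0 -70 0.2;0 0 0 0 0 -120 0.2;0 0 0 0 0 -150 0.2'
python3 - <<'E'
from h import *
p,d,m=snap('wrist','w9');W=cloud(m,d)
for c in((.606,.25),(.609,.176)):
  q=W[(abs(W[...,0]-c[0])<.035)&(abs(W[...,1]-c[1])<.035)&(W[...,2]>.093)&(W[...,2]<.12)]
  print(len(q),np.percentile(q,[1,50,99],axis=0).round(4).tolist())
go(.4445,.103,.16,-2.5)
E
```

```text
clock: 22.42
tcp_pos: [0.6068, 0.25, 0.1914]
orientation: [2.189, 2.251, 0.007]
contact_force: [-0.2, 0.0, -1.2]
grip_width: 0.051
gripper_force: 0.0
273 [[0.6036, 0.2449, 0.0934], [0.6083, 0.2506, 0.098], [0.6134, 0.2548, 0.0996]]
1406 [[0.5986, 0.1652, 0.0935], [0.61, 0.1797, 0.1037], [0.6215, 0.1885, 0.1056]]
 turn [ 0.009 -0.004  0.072] shift [-143.5 -168.2   33.1] | clock 22.48 tcp [0.6083 0.251  0.1951]
```

The slim bottle stands upright (cap (0.608, 0.250), top 0.099). Next, the spool.

```bash
python3 -m creep '0 0 0.01 -20 -24 0 0.2; 0 0 0.02 -52 -61 0 0.2; 0 0 0.04 -85 -100 5 0.2; 0 0 0.06 -115 -135 15 0.2; 0.005 0 0.072 -135 -158 28 0.2; 0.009 -0.004 0.072 -143.5 -168 33 0.2; 0.009 -0.004 0.072 -143.5 -168 33 0.2;0.009 -0.004 0.072 -143.5 -168 33 0.2'
python3 - <<'E'
from h import *
p,d,m=snap('wrist','w10');W=cloud(m,d)
for c,z in(((.4445,.103),.043),((.446,.177),.054)):
  q=W[(abs(W[...,0]-c[0])<.03)&(abs(W[...,1]-c[1])<.03)&(W[...,2]>z)&(W[...,2]<.09)]
  print(len(q),np.percentile(q,[1,50,99],axis=0).round(4).tolist())
go(.4445,.103,.025,-2.5)
E
```

```text
clock: 23.48
tcp_pos: [0.4434, 0.1023, 0.1546]
orientation: [-2.267, -2.171, 0.011]
contact_force: [0.7, 0.7, -0.6]
grip_width: 0.0514
gripper_force: 0.0
1266 [[0.4328, 0.0911, 0.046], [0.4443, 0.1029, 0.0497], [0.4559, 0.1147, 0.0513]]
2801 [[0.4313, 0.1637, 0.0562], [0.4459, 0.1786, 0.058], [0.4604, 0.1928, 0.0597]]
 turn [-0.007  0.003  0.001] shift [  1.2   2.1 129.5] | clock 23.52 tcp [0.4433 0.1023 0.1545]
```

View pics/w10.png

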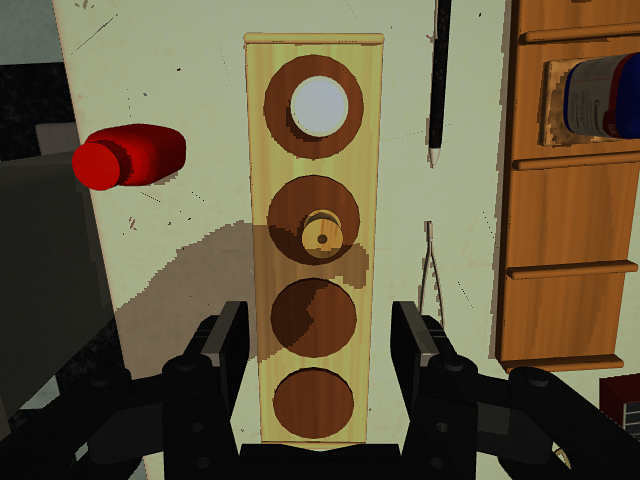

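The spool is at (322,235) and the pot at (318,105), with free space on both x sides.

```bash
python3 -m creep '-0.007 0.003 0 0.8 1.5 20 0.2; -0.007 0.003 0 0.8 1.5 60 0.2; -0.007 0.003 0 0.8 1.5 100 0.2; -0.007 0.003 0 0.8 1.5 120 0.2; -0.007 0.003 0 0.8 1.5 129 0; -0.007 0.003 0 0.8 1.5 130 -0.1; -0.007 0.003 0 0.8 1.5 130 -0.4; -0.007 0.003 0 0.8 1.5 130 -0.6; -0.007 0.003 0 0.8 1.5 130 -0.6; -0.007 0.003 0 0.8 1.5 130 -0.6' 20; python3 -m creep '0 0 0 0 0 0 -0.6; 0 0 0 0 0 0 -0.6; 0 0 0 0 0 -4 -0.6; 0 0 0 0 0 -10 -0.6; 0 0 0 0 0 -10 -0.6' 20
python3 - <<'E'
from h import *
go(.610,.102,.12,1.6)
E
```

```text
clock: 24.78
tcp_pos: [0.4432, 0.1014, 0.0246]
orientation: [2.269, 2.171, -0.001]
contact_force: [-0.4, 0.1, 7.1]
grip_width: 0.0241
gripper_force: 21.1
clock: 25.4
tcp_pos: [0.4427, 0.1011, 0.0343]
orientation: [2.27, 2.172, -0.002]
contact_force: [-0.6, -0.1, -0.0]
grip_width: 0.0237
gripper_force: 20.5
 turn [-0.001  0.001 -0.072] shift [  8.2 167.1 -85.9] | clock 25.4 tcp [0.4427 0.1011 0.0343]
```

```bash
python3 -m creep '0 0 0 0 0 -25 -0.6; 0 0 0 0 5 -60 -0.6; 0 0 -0.01 2 25 -86 -0.6; 0 0 -0.03 4 60 -86 -0.6; 0 0 -0.045 5 100 -86 -0.6; 0 0 -0.06 6 135 -86 -0.6; 0 0 -0.072 7 158 -86 -0.6; 0 0 -0.072 7 167 -86 -0.6; 0 0 -0.072 7 167 -86 -0.6; 0 0 -0.072 7 167 -86 -0.6'
python3 - <<'E'
from h import *
go(.610,.1005,.02,1.6); snap('wrist','w11')
E
```

```text
clock: 26.65
tcp_pos: [0.6085, 0.101, 0.1194]
orientation: [-2.189, -2.252, 0.005]
contact_force: [-0.3, -0.3, -0.2]
grip_width: 0.0238
gripper_force: 20.5
 turn [-0.003  0.002  0.001] shift [-0.4  1.7 99.4] | clock 26.65 tcp [0.6085 0.101  0.1194]
```

View pics/w11.png

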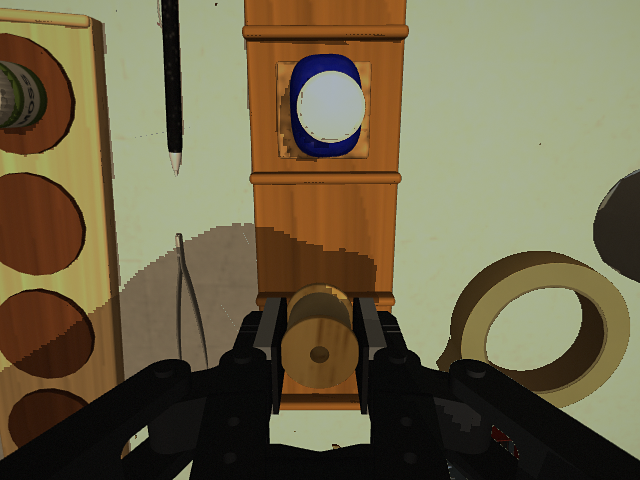

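The spool is held upright, and the broad bottle stands centred on the pad at (330,105). The target bay lies between the dividers at rows 178 and 298.

```bash
python3 - <<'E'
from h import *
p,d,m=load('w11'); print(ray(m,[(250,178),(401,178),(257,298),(393,299)],.025).round(4))
E
python3 -m creep '-0.003 0 0 -0.4 1.7 25 -0.6; -0.003 0 0 -0.4 1.7 60 -0.6; -0.003 0 0 -0.4 1.7 85 -0.6; -0.003 0 0 -0.4 1.7 94 -0.6; -0.003 0 0 -0.4 1.7 97 -0.6; -0.003 0 0 -0.4 1.7 98.5 -0.6; -0.003 0 0 -0.4 1.7 99 -0.6; -0.003 0 0 -0.4 1.7 99 -0.6'
```

```text
[[0.5689 0.1383 0.025 ]
 [0.6523 0.1407 0.025 ]
 [0.5718 0.0663 0.025 ]
 [0.6535 0.068  0.025 ]]
clock: 27.7
tcp_pos: [0.6115, 0.1004, 0.0211]
orientation: [2.189, 2.25, 0.001]
contact_force: [0.6, 0.6, 0.0]
grip_width: 0.0241
gripper_force: 20.5
```

```bash
python3 -m creep '0 0 0 1 0 1 -0.6; 0 0 0 1 0 1.7 -0.6; 0 0 0 1 0 1.7 -0.6'
```

```text
clock: 28.08
tcp_pos: [0.6115, 0.1015, 0.0197]
orientation: [2.188, 2.251, 0.0]
contact_force: [-1.0, -0.9, 7.6]
grip_width: 0.0237
gripper_force: 21.1
```

Contact felt; I'll release and go to the pot.

```bash
python3 -m creep '0 0 0 0 0 -0.4 -0.6; 0 0 0 0 0 -0.4 -0.4; 0 0 0 0 0 -0.4 0; 0 0 0 0 0 -0.4 0.3; 0 0 0 0 0 -0.4 0.3;0 0 0 0 0 -20 0.3;0 0 0 0 0 -70 0.3;0 0 0 0 0 -120 0.3;0 0 0 0 0 -140 0.3'
python3 - <<'E'
from h import *
p,d,m=snap('wrist','w12');W=cloud(m,d)
for c,z in(((.611,.102),.038),((.446,.178),.053)):
  q=W[(abs(W[...,0]-c[0])<.03)&(abs(W[...,1]-c[1])<.03)&(W[...,2]>z)&(W[...,2]<.09)]
  print(len(q),np.percentile(q,[1,50,99],axis=0).round(4).tolist())
go(.446,.178,.16,-2.5)
E
```

```text
clock: 29.2
tcp_pos: [0.6127, 0.1024, 0.1635]
orientation: [2.186, 2.249, 0.008]
contact_force: [0.9, -0.3, 0.5]
grip_width: 0.0559
gripper_force: 0.0
1151 [[0.6, 0.0911, 0.0411], [0.6116, 0.1029, 0.0447], [0.623, 0.1146, 0.0464]]
2587 [[0.4363, 0.1633, 0.0533], [0.4493, 0.178, 0.0578], [0.4616, 0.193, 0.0596]]
 turn [0.008 0.    0.072] shift [  80.2 -165.1    3.2] | clock 29.25 tcp [0.6133 0.1025 0.1646]
```

```bash
python3 -m creep '0 0 0.01 15 -30 0 0.3; 0 0 0.03 35 -75 0 0.3; 0 0 0.05 58 -120 0 0.3; 0.004 0 0.072 74 -153 2 0.3; 0.008 0 0.072 80 -165 3 0.3; 0.008 0 0.072 80 -165 3 0.3; 0.008 0 0.072 80 -165 3 0.3; 0.008 0 0.072 80 -165 3 0.3'
python3 - <<'E'
from h import *
go(.446,.178,.026,-2.5)
p,d,m=snap('wrist','w13');W=cloud(m,d)
c=(.446,.178); q=W[(abs(W[...,0]-c[0])<.03)&(abs(W[...,1]-c[1])<.03)&(W[...,2]>.053)&(W[...,2]<.09)]
print(len(q),np.percentile(q,[1,50,99],axis=0).round(4).tolist())
E
```

```text
clock: 30.25
tcp_pos: [0.4449, 0.1764, 0.1554]
orientation: [-2.269, -2.167, 0.009]
contact_force: [-0.1, -1.0, -1.0]
grip_width: 0.0551
gripper_force: 0.0
 turn [-0.007  0.001 -0.002] shift [  1.8   1.9 129.4] | clock 30.25 tcp [0.4449 0.1764 0.1554]
2220 [[0.4313, 0.1639, 0.054], [0.446, 0.1793, 0.0579], [0.4606, 0.1937, 0.0595]]
```

```bash
python3 -m creep '-0.007 0.001 0 2 1.5 20 0.3; -0.007 0.001 0 2 1.5 60 0.3; -0.007 0.001 0 2 1.5 100 0.3; -0.007 0.001 0 2 1.5 120 0.3; -0.007 0.001 0 2 1.5 129 0.2; -0.007 0.001 0 2 1.5 129 0; -0.007 0.001 0 2 1.5 129 -0.3; -0.007 0.001 0 2 1.5 129 -0.45; -0.007 0.001 0 2 1.5 129 -0.45; -0.007 0.001 0 2 1.5 129 -0.45' 25; python3 -m creep '0 0 0 0 0 0 -0.45; 0 0 0 0 0 0 -0.45; 0 0 0 0 0 -4 -0.45; 0 0 0 0 0 -10 -0.45; 0 0 0 0 0 -10 -0.45' 25
python3 - <<'E'
from h import *
go(.612,.028,.14,1.6)
E
```

```text
clock: 31.55
tcp_pos: [0.4452, 0.1789, 0.0272]
orientation: [2.269, 2.171, 0.002]
contact_force: [-0.9, -0.9, 6.6]
grip_width: 0.0308
gripper_force: 25.4
clock: 32.17
tcp_pos: [0.4449, 0.1788, 0.037]
orientation: [2.269, 2.171, 0.001]
contact_force: [0.2, -0.6, -0.4]
grip_width: 0.0304
gripper_force: 24.9
 turn [ 0.001  0.    -0.072] shift [-143.3  173.8 -102.8] | clock 32.17 tcp [0.4449 0.1788 0.037 ]
```

```bash
python3 -m creep '0 0 0 0 0 -25 -0.45; 0 0 0 -5 6 -60 -0.45; 0 0 -0.01 -22 27 -100 -0.45; 0 0 -0.025 -55 67 -103 -0.45; 0 0 -0.04 -88 107 -103 -0.45; 0 0 -0.06 -118 143 -103 -0.45; 0 0 -0.072 -136 165 -103 -0.45; 0 0 -0.072 -143 174 -103 -0.45; 0 0 -0.072 -143 174 -103 -0.45; 0 0 -0.072 -143 174 -103 -0.45'
python3 - <<'E'
from h import *
go(.6125,.029,.0225,1.6); snap('wrist','w14')
E
```

```text
clock: 33.42
tcp_pos: [0.611, 0.0299, 0.1396]
orientation: [-2.188, -2.254, 0.001]
contact_force: [0.2, 1.0, -0.4]
grip_width: 0.0307
gripper_force: 24.9
 turn [-0.     0.     0.002] shift [ -0.9   1.5 117.1] | clock 33.42 tcp [0.611  0.0299 0.1396]
```

View pics/w14.png

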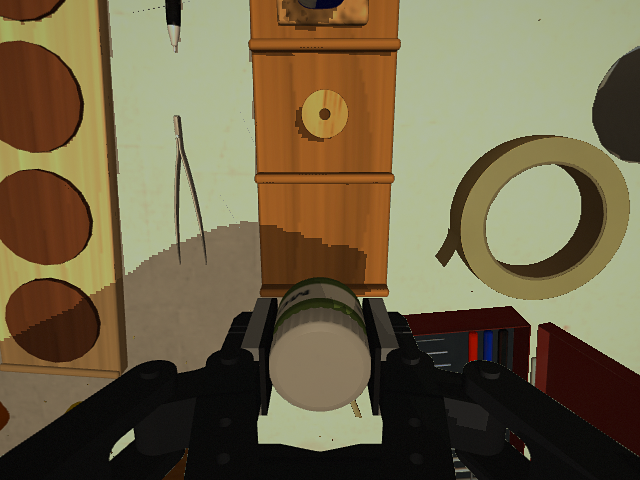

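The pot is held upright over the last bay (between the divider at row 178 and the end at row 293), and the spool stands centred at (325,113).

```bash
python3 -m creep '0 0 0 -0.9 1.5 25 -0.45; 0 0 0 -0.9 1.5 65 -0.45; 0 0 0 -0.9 1.5 98 -0.45; 0 0 0 -0.9 1.5 110 -0.45; 0 0 0 -0.9 1.5 114 -0.45; 0 0 0 -0.9 1.5 116 -0.45; 0 0 0 -0.9 1.5 117 -0.45; 0 0 0 -0.9 1.5 117 -0.45'; python3 -m creep '0 0 0 0 0 0.6 -0.45; 0 0 0 0 0 1.2 -0.45; 0 0 0 0 0 1.2 -0.45'
```

```text
clock: 34.48
tcp_pos: [0.614, 0.0273, 0.0233]
orientation: [2.189, 2.251, 0.001]
contact_force: [0.2, -0.2, -0.9]
grip_width: 0.031
gripper_force: 24.9
clock: 34.85
tcp_pos: [0.6139, 0.0273, 0.0223]
orientation: [2.189, 2.251, -0.0]
contact_force: [-1.3, -0.6, 6.0]
grip_width: 0.0307
gripper_force: 25.6
```

Touching down; I'll release and retreat with a final check.

```bash
python3 -m creep '0 0 0 0 0 -0.4 -0.45; 0 0 0 0 0 -0.4 -0.2; 0 0 0 0 0 -0.4 0.1; 0 0 0 0 0 -0.4 0.3; 0 0 0 0 0 -0.4 0.3;0 0 0 0 0 -20 0.3;0 0 0 0 0 -70 0.3;0 0 0 0 0 -120 0.3;0 0 0 0 0 -170 0.3;0 0 0 0 0 -170 0.3'; python3 -m creep '0 0 0 -30 -30 0 0.3; 0 0 0 -70 -70 0 0.3; 0 0 0 -100 -110 0 0.3; 0 0 0 -120 -130 0 0.3; 0 0 0 -120 -130 0 0.3'
python3 - <<'E'
from h import *
p,d,m=snap('top','t2');W=cloud(m,d)
for c,z in(((.613,.028),.045),((.611,.102),.036),((.609,.176),.095),((.606,.25),.09)):
  q=W[(abs(W[...,0]-c[0])<.03)&(abs(W[...,1]-c[1])<.03)&(W[...,2]>z)&(W[...,2]<.12)]
  print(len(q),np.percentile(q,[2,50,98],axis=0).round(4).tolist())
p,d,m=snap('scene','s2'); a=p[200:360,130:420]; cv2.imwrite('pics/c2.png',cv2.resize(a,(798,440))[:,:,::-1])
E
```

```text
clock: 36.1
tcp_pos: [0.6165, 0.0284, 0.1976]
orientation: [2.185, 2.247, 0.011]
contact_force: [-0.9, -0.4, 0.1]
grip_width: 0.0554
gripper_force: 0.0
clock: 36.72
tcp_pos: [0.4851, -0.0982, 0.1914]
orientation: [2.194, 2.248, -0.004]
contact_force: [0.1, 1.0, 1.0]
grip_width: 0.0557
gripper_force: 0.0
192 [[0.5996, 0.0119, 0.0472], [0.6135, 0.0262, 0.0522], [0.6282, 0.0404, 0.0582]]
110 [[0.6006, 0.09, 0.0406], [0.6119, 0.102, 0.0446], [0.6235, 0.1125, 0.0494]]
132 [[0.599, 0.1634, 0.0967], [0.61, 0.1748, 0.1033], [0.6223, 0.1857, 0.1088]]
27 [[0.6042, 0.2433, 0.0921], [0.6085, 0.2477, 0.097], [0.6132, 0.253, 0.1011]]
```

View pics/c2.png

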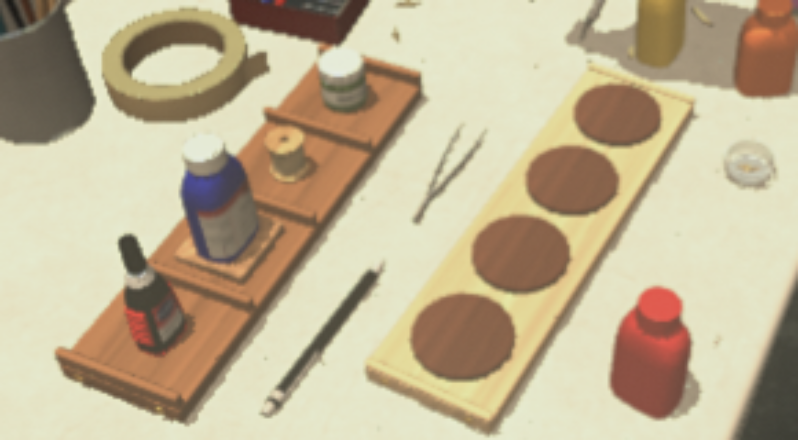

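All four stand upright and centred in reverse order, with the broad bottle on its pad (scene crop: slim (150,300), broad (220,210), spool (287,155), pot (343,80)).

```bash
python3 -c "
from bench import r; print(r.hand_in())"
```

```text
the job is handed in; nothing more can be done
None
```

The job is done and handed in at about 37 s on the clock: all four things stand upright and centred in the new rack in reverse order, with the broad bottle on the cork pad, nothing tipped over and the look-alikes left alone.

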